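Put the dowel tray home and draw out the sanding discs

ROBOT

A 6-joint arm with a two-finger parallel gripper is mounted at the origin on the work surface. World frame = base frame: x ahead of the robot, y to its left, z up, the work surface at z = 0. Lengths are in m, angles in rad, forces in N, time in s.
With the tool pointing down it reaches from about 0.3 to 0.875 m from the base axis. Payload 6.4 kg.
Tool frame: the origin (TCP) lies at the very end of the fingers, on their centre line; the grasp point (between the pads) lies robot.tcp_to_grasp behind it (robot.tcp_to_grasp is the distance from the TCP to the grasp point, in m); z points along the fingers, y is the line along which they close (so a half turn about z gives the same grasp; the last joint's range is limited). The gripper opens to 88 mm and grips with 3 to 60 N. Pads are 18 mm wide; open, the fingers measure 123 mm over their backs; the gripper's body (75 mm by 187 mm) begins 45 mm behind the grasp point.
Start: joints at [1.055, 0.181, 1.607, -0, 1.354, -0.206], TCP at [0.175, 0.548, 0.239] pointing down, gripper open.
Joint ranges: [-2.99, 2.99], [-0.89, 2.07], [0.3, 2.58], [-1.14, 4.28], [0, 2.63], [-3.12, 3.12]. Speed limits (rad/s): [2.57, 2.57, 3.01, 3.14, 3.14, 3.14].

INTERFACE

Orientations are given as a 3x3 rotation matrix whose columns are the frame's x, y, z axes.
In Python, from workcell import robot gives the robot as it stands. The module is installed in compiled form; this text tells all that it offers. Calls block until the motion is done:
- robot.move_pose(position, orientation): joint-space move of the TCP to a pose.
- robot.move_straight(position, rotation=None, speed=0.15): straight line of the TCP; rotation=None keeps the orientation; speed is the mean speed in m/s.
- robot.move_j(angles): joint-space move.
- robot.let_go() and robot.gripper_close(): open the fingers fully, or close them until they stop; the grip force is fixed at half the most.
- robot.sleep(seconds).
- robot.solve_ik(position, orientation): joint angles nearest the present ones, or None.
- robot.get_image(name): name is "scene" or "side" or "wrist"; returns the picture (420x560x3 uint8, blue, green, red); there is no depth.
- robot.camera_model(name): a dict with "fx", "fy", "cx", "cy" (pixels), "R" (3x3) and "t" (3): a world point X has camera coordinates R X + t. Camera axes: x right, y down, z forward; pixel columns grow to the right and rows downward; lengths in m; the calibration is good to about 2 mm. A picture is of the moment at which its call begins: read the wrist's pose just before it. camera_model takes no time and is no camera call; for the wrist camera it gives the pose at the moment of the call.
A pose or a line that the arm cannot do raises robot.IKError and nothing moves.
- robot.finish_job(): hands the job in; it is judged then, once.
Trained networks look in the newest picture that a camera, given by its name, has taken for a name from the list of things; names that differ only in an ending like _2 or _b are one class to them, and where a whole thing is asked for, a point or a joint stands for the part that bears it (a point fixed in the world has none). Each returns a list of dicts, best first, with "score" (0 to 1); they miss things now and then, are a little off and sometimes report something else, mostly with a low value. They report only what shows in the picture. A call takes as long as a camera call.
- robot.trace(camera, name): "pixels" (420x560 bool, what is visible of it) and "position" ([column, row] in pixels, amid what is visible of it).
Readings, each from a call of its own:
- robot.get_t(): time.
- robot.get_joint_positions(): joint angles.
- robot.get_qd(): joint speeds.
- robot.get_tau(): joint torques, N m.
- robot.get_eef_pos(): TCP position.
- robot.get_ee_rot(): TCP orientation.
- robot.get_force(): force on the tool from outside, world axes, zero at the start.
- robot.get_moment(): the same for the moment, N m.
- robot.get_width(): opening from 0.0 (shut) to 1.0 (fully open).
- robot.get_grasp_force(): force on a finger pad.
Only numpy, scipy, OpenCV 4.12 (cv2) and the standard library are available. Lean on these libraries where they do the work, as an engineer would, in place of code of your own. Each camera call takes 0.05 s, during which the arm holds its last target. There are 200 camera calls.

TASK

Three small wooden slide trays are screwed to the joiner's bench. First push the tray with the dowels, which was left standing out, fully home; then hook a fingertip behind the front lip of the tray with the round sanding discs and draw it out all the way to its stop. Do not pinch the tray fronts or touch what lies in the trays, pick nothing up, leave the tray with the cork blocks as it is and everything else on the bench where it lies.

Things in the scene. Friction and masses are not known exactly. Their poses are not given: they have to be found in the camera images.
- disc_unit: the disc unit, whose tray holds a stack of round sanding discs (76 mm diameter): a fixed slide-tray unit: base board 290 (its x) x 114 (its y) mm, 12 mm thick, side rails up to 30 mm, and a hood 64 mm high over its rear 55 mm; origin under the middle of the base. Its x axis is the rail: the tray is drawn out to the unit's -x (roughly towards the robot) and pushed home to its +x
- disc_tray (a joint): how far the disc tray is drawn out: 0 fully home against the back, 0.110 m at its end stop; it moves stiffly (about 2.5 N) and stays where it is left
- disc_lip (a point): the lip of the disc tray: the middle of its front board's upper inside edge (x axis along the rail, away from the robot; it moves with the tray). The board is 12 mm thick, 98 mm wide, its top 54 mm above the bench and 37 mm above the tray's floor; the tray's floor is 17.5 mm above the bench. Behind the lip (to +x) the tray is empty for 60 mm, 88 mm wide between side walls that are 9 mm lower than the lip; then come a low divider and the contents
- disc_load (a point): what lies in the disc tray (a stack of round sanding discs (76 mm diameter)), fast in it; the point at its middle, 106.5 mm behind the lip point along the rail; at most 26 mm high
- dowel_unit: the dowel unit, whose tray holds a pile of thin round dowels (10 mm thick, 78 mm long); built like the disc unit, same sizes and axes
- dowel_tray (a joint): how far the dowel tray is drawn out: 0 fully home against the back, 0.110 m at its end stop; it moves stiffly (about 2.5 N) and stays where it is left
- dowel_lip (a point): the same point on the dowel tray, same sizes as the disc tray
- dowel_load (a point): what lies in the dowel tray (a pile of thin round dowels (10 mm thick, 78 mm long)), fast in it; the point at its middle, 106.5 mm behind the lip point along the rail; at most 26 mm high
- block_unit: the block unit, whose tray holds two rectangular cork sanding blocks; built like the disc unit, same sizes and axes
- block_tray (a joint): how far the block tray is drawn out: 0 fully home against the back, 0.110 m at its end stop; it moves stiffly (about 2.5 N) and stays where it is left
- block_lip (a point): the same point on the block tray, same sizes as the disc tray
- block_load (a point): what lies in the block tray (two rectangular cork sanding blocks), fast in it; the point at its middle, 106.5 mm behind the lip point along the rail; at most 26 mm high
- dust_brush: hand dust brush lying flat, 150 x 22 x 28 mm; origin under its middle; leave alone
- tape_measure: tape measure standing on edge, 65 x 38 x 60 mm; origin under its middle; leave alone
- screw_jar: little glass jar of 32 mm diameter, 60 mm tall, steel cap; origin under its middle; leave alone
- screwdriver: screwdriver lying on the bench; leave alone
- sanding_block: loose cork sanding block 105 x 60 x 32 mm on the bench; origin under its middle; leave alone
- glue_bottle: white glue bottle of 60 mm diameter, 170 mm tall; origin under its middle; leave alone
- offcut: offcut of wood 160 x 55 x 22 mm; origin under its middle; leave alone

How it is judged:
On the way, in this order (a step that is already met when the one before it is completed fails the run):
1. the dowel tray is fully home (within 5 mm) (value of joint dowel_tray below 0.005 m), for 0.1 s.
2. the disc tray is on its way out, drawn by a finger behind its lip (value of joint disc_tray between 0.04 and 0.1 m and contact force between the fingers and disc_tray_c1 above 0.5 N), for 0.05 s.
3. the disc tray is out at its stop (within 6 mm) (value of joint disc_tray above 0.104 m), for 0.1 s.
At the end, for the whole second after the job is handed in: the dowel tray is within 5 mm of fully home, the disc tray within 6 mm of its end stop (over 104 mm out), both at rest, the block tray within 10 mm and the loose things on the bench within 30 mm of where they were (value of joint dowel_tray below 0.005 m and value of joint disc_tray above 0.104 m and distance of block_lip from where it was at the start of the episode below 0.01 m and velocity of joint each of disc_tray, dowel_tray below 0.01 m/s and distance of each of dust_brush, tape_measure, screw_jar, screwdriver, sanding_block, glue_bottle, offcut from where it was at the start of the episode below 0.03 m); the robot touches nothing.
It fails at once if a tray's front board is pinched (pressed on its face and behind its lip at once) ((contact force between the fingers and disc_tray_c0 above 0.5 N and contact force between the fingers and disc_tray_c1 above 0.5 N) or (contact force between the fingers and dowel_tray_c0 above 0.5 N and contact force between the fingers and dowel_tray_c1 above 0.5 N)).
It fails at once if what lies in a tray is touched (over 0.5 N) (contact force between the fingers and disc_tray_c2 above 0.5 N or contact force between the fingers and dowel_tray_c2 above 0.5 N or contact force between the fingers and block_tray_c2 above 0.5 N).
It fails at once if the block tray is moved more than 10 mm (distance of block_lip from where it was at the start of the episode above 0.01 m).
It fails at once if a loose thing on the bench is lifted, carried or pushed more than 30 mm (distance of any of dust_brush, tape_measure, screw_jar, screwdriver, sanding_block, glue_bottle, offcut from where it was at the start of the episode above 0.03 m).
It also fails if it takes over 48 s, if anything falls off the work surface, if the arm or the gripper's body presses on something with over 40 N, if the wrist force passes 120 N, or if a joint passes its speed limit or range.

## Working session

There is one attempt and no reset: what is moved stays moved. The work goes in short steps, each a Python script; the robot and the scene stay as the last script left them, time stands still between calls to the robot, and variables do not carry over. Pictures are saved under pics/ and viewed, at most 10 in all, crops included, and the job is handed in when it is done.

```bash
mkdir -p pics
cat > h.py <<'E'
import numpy as np, cv2
from workcell import robot
def ray(cam,px,z,m=None):
    m=m or robot.camera_model(cam); R=np.array(m["R"]);t=np.array(m["t"])
    d=R.T@np.array([(px[0]-m["cx"])/m["fx"],(px[1]-m["cy"])/m["fy"],1]);c=-R.T@t
    return c+d*(z-c[2])/d[2]
def proj(cam,X,m=None):
    m=m or robot.camera_model(cam); p=np.array(m["R"])@np.array(X)+np.array(m["t"])
    return np.array([p[0]/p[2]*m["fx"]+m["cx"],p[1]/p[2]*m["fy"]+m["cy"]])
E
python3 - <<'E'
from h import *
for c in ("scene","side"):
    cv2.imwrite(f"pics/{c}0.png",robot.get_image(c))
    m=robot.camera_model(c);print(c,-np.array(m["R"]).T@np.array(m["t"]),m["fx"])
    for n,z in (("disc_load",.035),("dowel_load",.035),("block_load",.035),("disc_unit",.03),("dowel_unit",.03),("block_unit",.03),("disc_tray",.04),("dowel_tray",.04),("block_tray",.04)):
        for r in robot.trace(c,n)[:2]:
            print(n,round(r["score"],2),np.round(r["position"]),np.round(ray(c,r["position"],z),3),r["pixels"].sum())
print(robot.get_t(),robot.tcp_to_grasp)
E
```

```text
scene [1.14259532 0.08374348 0.91924559] 425.9925108865596
disc_load 0.88 [385. 260.] [0.693 0.226 0.035] 2457
dowel_load 0.76 [292. 223.] [0.63  0.004 0.035] 2773
block_load 0.91 [183. 231.] [ 0.693 -0.249  0.035] 2040
block_load 0.46 [383. 267.] [0.712 0.223 0.035] 6087
disc_unit 0.88 [384. 268.] [0.71  0.226 0.03 ] 6091
disc_unit 0.16 [184. 237.] [ 0.705 -0.245  0.03 ] 5496
dowel_unit 0.95 [294. 244.] [0.683 0.017 0.03 ] 5304
dowel_unit 0.7 [342. 250.] [0.679 0.129 0.03 ] 529
block_unit 0.72 [182. 236.] [ 0.702 -0.25   0.03 ] 5535
disc_tray 0.85 [380. 258.] [0.692 0.214 0.04 ] 2575
dowel_tray 0.74 [298. 225.] [0.636 0.018 0.04 ] 2809
dowel_tray 0.62 [386. 268.] [0.714 0.229 0.04 ] 6117
block_tray 0.74 [182. 232.] [ 0.696 -0.249  0.04 ] 2039
side [-0.03170732 -0.96065519  0.77023493] 528.8297252593076
disc_load 0.79 [266. 152.] [0.695 0.225 0.035] 1188
disc_load 0.31 [192. 145.] [0.532 0.39  0.035] 599
dowel_load 0.68 [287. 193.] [0.616 0.    0.035] 1795
block_load 0.95 [377. 230.] [ 0.699 -0.252  0.035] 2050
block_load 0.46 [369. 237.] [ 0.667 -0.26   0.035] 5775
disc_unit 0.7 [263. 158.] [0.67  0.207 0.03 ] 3237
dowel_unit 0.72 [299. 192.] [ 0.649 -0.008  0.03 ] 4147
block_unit 0.86 [369. 239.] [ 0.667 -0.261  0.03 ] 5679
disc_tray 0.56 [264. 149.] [0.694 0.236 0.04 ] 1155
dowel_tray 0.59 [286. 188.] [0.623 0.015 0.04 ] 1685
dowel_tray 0.29 [410. 291.] [ 0.61  -0.446  0.04 ] 2127
block_tray 0.65 [377. 235.] [ 0.682 -0.268  0.04 ] 1987
1.0 0.0187
```

Run:
```python
import cv2
a=cv2.imread("pics/scene0.png")[150:360,120:460]; b=cv2.imread("pics/side0.png")[90:300,150:490]
cv2.imwrite("pics/a.png",cv2.resize(a,None,fx=2.35,fy=2.35,interpolation=2)); cv2.imwrite("pics/b.png",cv2.resize(b,None,fx=2.35,fy=2.35,interpolation=2))
```

```text
(no output)
```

View pics/a.png

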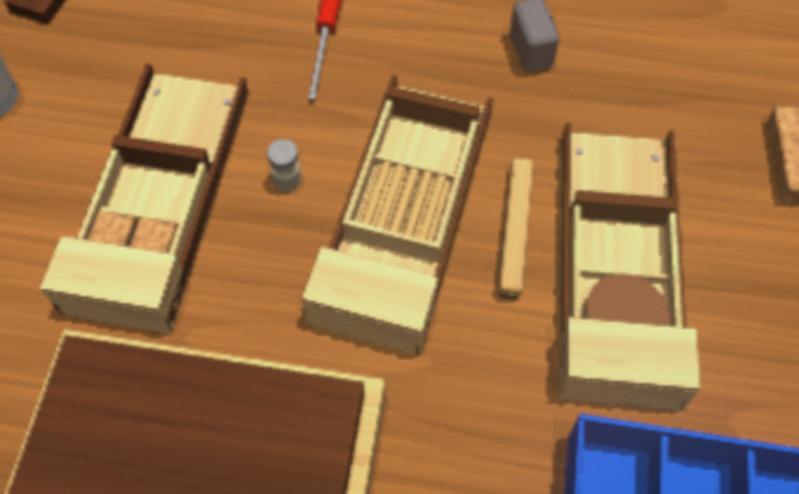

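View pics/b.png

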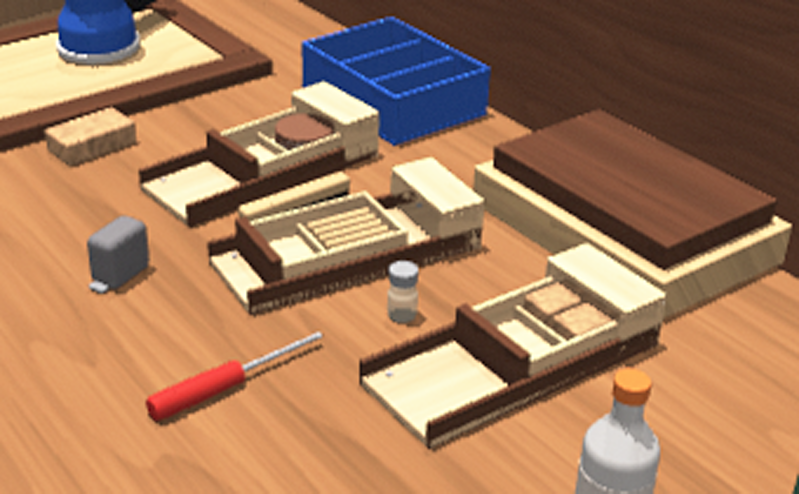

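View pics/scene0.png

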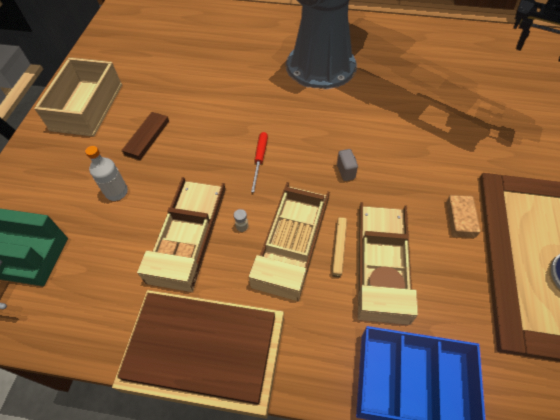

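The scene view shows three units with their hoods away from the robot. Dowels are in the middle with the front board out at about (308,192). Discs are on the right with the board home at about (386,236), and cork blocks are on the left, home. I'll now fit the poses from those edges.

```bash
cat > fit.py <<'E'
from h import *
from scipy.optimize import least_squares
m=robot.camera_model("scene")
# crop clicks: rail front ends (l,r), hood top rear-edge (front-of-hood l,r), hood far l,r, board inside edge l,r   (l = -y side)
C={"disc":[(567,126),(672,132),(570,319),(697,329),(567,376),(696,387),(576,206),(676,209)],
"dowel":[(393,80),(491,98),(324,250),(440,278),(304,300),(421,333),(391,98),(480,118)]}
U={}
for n,p in C.items():
    p=np.array(p)/2.35+[120,150]
    loc=lambda q:np.array([[-.145,-.057,.03],[-.145,.057,.03],[.09,-.057,.064],[.09,.057,.064],[.145,-.057,.064],[.145,.057,.064],[q,-.049,.054],[q,.049,.054]])
    def W(v): 
        c,s=np.cos(v[2]),np.sin(v[2]);L=loc(v[3]);return L@np.array([[c,s,0],[-s,c,0],[0,0,1]])+[v[0],v[1],0]
    f=lambda v:np.concatenate([proj("scene",X,m)-q for X,q in zip(W(v),p)])
    r=least_squares(f,[.7,.22 if n=="disc" else .02,0,0])
    U[n]=r.x
    c,s=np.cos(r.x[2]),np.sin(r.x[2]); lip=r.x[:2]+r.x[3]*np.array([c,s])
    print(n,np.round(r.x,4),"lip",np.round(lip,4),"load",np.round(lip+.1065*np.array([c,s]),4),"\n",np.round(r.fun.reshape(-1,2),1).tolist())
E
python3 fit.py
```

```text
disc [ 0.6815  0.2273  0.061  -0.0347] lip [0.6469 0.2251] load [0.7532 0.2316] 
 [[-1.0, -1.6], [0.7, -0.5], [-0.9, -0.4], [-0.6, 0.3], [0.2, 0.4], [1.6, 1.1], [-0.3, -1.2], [0.3, 1.1]]
dowel [ 0.6594  0.0106 -0.1232 -0.1012] lip [0.5589 0.023 ] load [0.6646 0.01  ] 
 [[-0.1, -1.7], [1.5, 0.6], [-0.6, -0.5], [-0.3, 0.7], [-0.2, 0.5], [1.1, 0.4], [-1.2, -0.6], [-0.4, 0.0]]
```

```bash
cat >> h.py <<'E'
P={"disc":(0.6815,0.2273,0.061,-0.0347),"dowel":(0.6594,0.0106,-0.1232,-0.1012)}
def at(n,u,z,w=0.):
    x,y,a,_=P[n];c,s=np.cos(a),np.sin(a);return np.array([x+c*u-s*w,y+s*u+c*w,z])
def rot(n):
    a=P[n][2];R=[]
    y=np.array([-np.sin(a),np.cos(a),0]);z=np.array([0,0,-1.])
    ys=[y,-y]; cur=np.array(robot.get_ee_rot())[:,1]
    y=max(ys,key=lambda v:v@cur)
    return np.column_stack([np.cross(y,z),y,z])
def overlay(n,fn):
    m=robot.camera_model("wrist");im=robot.get_image("wrist").copy()
    q=P[n][3]
    for u,w,z in [(-.145,-.057,.03),(-.145,.057,.03),(.09,-.057,.064),(.09,.057,.064),(q,-.049,.054),(q,.049,.054),(q+.1065,0,.035)]:
        p=proj("wrist",at(n,u,z,w),m)
        if 0<p[0]<560 and 0<p[1]<420: cv2.circle(im,tuple(int(v) for v in p),3,(255,0,255),1)
    cv2.imwrite(fn,im)
E
python3 - <<'E'
from h import *
robot.gripper_close()
robot.move_pose(at("dowel",-.145,.22),rot("dowel"))
overlay("dowel","pics/w1.png")
print(robot.get_t(),robot.get_eef_pos(),robot.get_joint_positions(),robot.get_force())
E
```

```text
4.5667 [0.51546376 0.02921435 0.22003879] [-1.73693786e-01  6.70368717e-02  1.77263351e+00  1.93477516e-04
  1.30191063e+00 -1.62251845e+00] [ 0.63389759  0.10005621 -0.20803364]
```

View pics/w1.png

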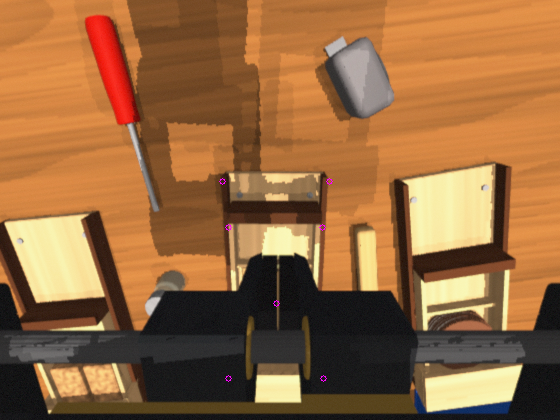

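The wrist picture shows the dowel board's inner edge at about row 214, where I predicted 227, and the rail ends at row 174 against 181. The lip is therefore about 13 mm closer to the robot than fitted. I'll correct for that, descend with margin and push under force watch.

Run:
```python
from h import *
R=rot("dowel")
d=at("dowel",1,0)-at("dowel",0,0)
robot.move_straight(at("dowel",-.162,.1),R,speed=.2)
robot.move_straight(at("dowel",-.162,.040),speed=.1)
f0=np.array(robot.get_force())
u=-.162
while u<0.0:
    u+=.008 if u<-.085 else .003
    robot.move_straight(at("dowel",u,.040),speed=.06)
    f=-(np.array(robot.get_force())-f0)@d
    print(round(u,4),round(f,1),end="; ")
    if f>9: break
print(robot.get_eef_pos(),robot.get_t())
robot.move_straight(at("dowel",u-.015,.040),speed=.1)
robot.move_straight(at("dowel",u-.015,.2),speed=.2)
cv2.imwrite("pics/s2.png",robot.get_image("scene"))
print(robot.get_t())
```

```text
-0.154 0.3; -0.146 -0.5; -0.138 0.4; -0.13 -0.2; -0.122 0.9; -0.114 0.7; -0.106 0.9; -0.098 -0.2; -0.09 -0.0; -0.082 -0.2; -0.079 0.0; -0.076 0.6; -0.073 0.5; -0.07 0.7; -0.067 0.9; -0.064 1.1; -0.061 1.3; -0.058 0.5; -0.055 0.4; -0.052 0.4; -0.049 0.6; -0.046 1.3; -0.043 7.4; -0.04 19.4; [0.6155058  0.01611111 0.03979234] 12.4083
13.7083
```

Run:
```python
from h import *
robot.move_pose(at("disc",-.09,.2),rot("disc"))
overlay("disc","pics/w3.png")
print(robot.get_t())
im=cv2.imread("pics/s2.png")[170:310,230:430]
cv2.imwrite("pics/s2c.png",cv2.resize(im,None,fx=3,fy=3))
```

```text
14.5917
```

View pics/w3.png

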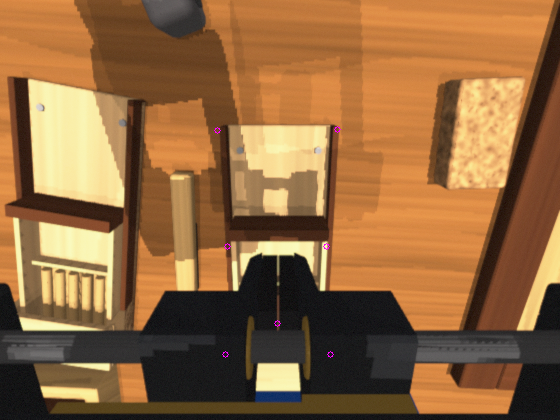

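View pics/s2c.png

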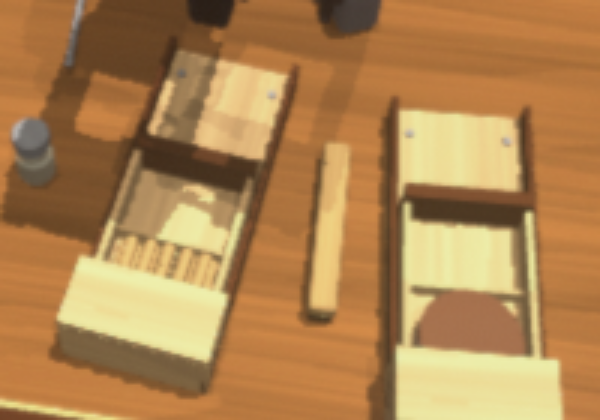

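The dowel tray is home: its board sits deep in the unit and the dowels run under the hood. The disc board spans rows 217–240 in the wrist view, so its lip is about 6 mm nearer the robot than predicted. The pocket behind it is free, so I'll hook it.

Run:
```python
from h import *
R=rot("disc"); Z=.030
d=at("disc",1,0)-at("disc",0,0)
c=lambda u,z:at("disc",u,z,.002)
robot.move_straight(c(-.013,.2),R,speed=.25)
robot.move_straight(c(-.013,.075),speed=.2)
f0=np.array(robot.get_force())
robot.move_straight(c(-.013,Z),speed=.08)
print("down",np.array(robot.get_force())-f0,robot.get_eef_pos())
if abs((np.array(robot.get_force())-f0)[2])<4:
    f0=np.array(robot.get_force());u=-.013
    while u>-.16:
        u-=.010 if u>-.10 else .003
        robot.move_straight(c(u,Z),speed=.06)
        f=(np.array(robot.get_force())-f0)@d
        print(round(u,4),round(f,1),end="; ")
        if f>10: break
    robot.move_straight(c(u+.015,Z),speed=.08)
    robot.move_straight(c(u+.015,.2),speed=.2)
    cv2.imwrite("pics/s4.png",cv2.resize(robot.get_image("scene")[150:360,200:460],None,fx=2.5,fy=2.5))
print(robot.get_t())
```

```text
down [ 1.53390447  0.40221888 -0.64557192] [0.66840802 0.22851182 0.02977244]
-0.023 -1.7; -0.033 -1.0; -0.043 -1.8; -0.053 -1.7; -0.063 -1.7; -0.073 -1.6; -0.083 -1.1; -0.093 -0.9; -0.103 -0.7; -0.106 -0.3; -0.109 -0.2; -0.112 0.4; -0.115 -0.8; -0.118 -0.3; -0.121 4.0; -0.124 15.3; 22.525
```

View pics/s4.png

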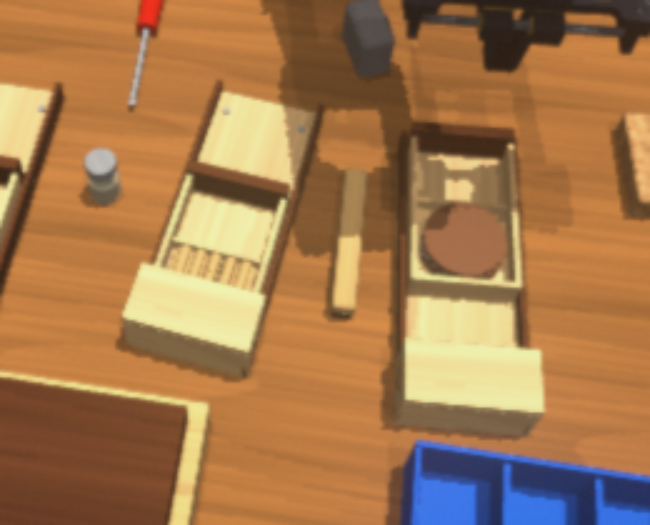

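The disc tray's board is now near the rail ends at about (460,132), with a hard stop felt at the predicted place. The dowel tray is still home and nothing else has moved.

```bash
python3 -c "
from h import *
print(robot.finish_job(),robot.get_t())"
```

```text
the job is handed in; nothing more can be done
the job is handed in; nothing more can be done
```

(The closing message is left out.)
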